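# Index the sample changer and hold the surface probe on the warm coupon

### The arm

A 6-joint arm with a two-finger parallel gripper is mounted at the origin on a cart in front of the work surface, level with it; the furniture and walls round the work are solid. World frame = base frame: x ahead of the robot, y to its left, z up, the work surface at z = 0. Lengths are in mm, angles in degrees, forces in N, time in s.
With the tool pointing down it reaches from about 275 to 725 mm from the base axis. Payload 5.6 kg.
Tool frame: the origin (TCP) lies between the finger pads; the fingertips stand 19 mm ahead of it and the grasp point (between the pads) is the TCP (r.tips_ahead is the distance from the TCP to the fingertips, in mm); z points along the fingers, y is the line along which they close (so a half turn about z gives the same grasp; the last joint's range is limited). The gripper opens to 85 mm and grips with 20 to 120 N. Pads are 22 mm wide; open, the fingers measure 114 mm over their backs; the gripper's body (76 mm by 85 mm) begins 54 mm behind the grasp point. The pads swing forward as they close: fully open they stand 13 mm farther back than shut.
Start: joints at [80.363, 14.616, 6.199, 0, -81.583, -16.306], TCP at [240.59, 494.58, 250.283] pointing down, gripper open.
Joint ranges: [-168.99, 168.99], [-69.2, 112.95], [-62.41, 85.93], [-164.36, 98.24], [-168.68, -3.75], [-174.98, 174.98]. Speed limits (degrees/s): [147.25, 147.25, 180, 180, 180, 180].

### API

Orientations are given as a 3x3 rotation matrix whose columns are the frame's x, y, z axes.
In Python, from workcell import r gives the robot as it stands. The module is installed in compiled form; this text tells all that it offers. Calls block until the motion is done:
- r.movep(position, orientation): joint-space move of the TCP to a pose.
- r.movel(position, feed=150, rot=None): straight line of the TCP; rot=None keeps the orientation; feed is the mean speed in mm/s.
- r.move_joints(angles): joint-space move.
- r.gripper_to(opening, effort=None): finger opening in mm; effort is the grip in N (None keeps the last); returns when the fingers have stopped.
- r.wait(seconds).
- r.ik(position, orientation): joint angles nearest the present ones, or None.
- r.observe(): the state.
- r.camera(name): name is "scene" or "top" or "wrist"; returns (picture, depth): 384x512x3 uint8, red, green, blue; 384x512 float32, mm along the optical axis (not along the pixel's ray), 0 where there is no reading.
- r.camera_info(name): a dict with "camera_matrix" (3x3 intrinsics, pixels), "rvec" (rotation vector, rad) and "tvec" (3), from world to camera coordinates, as OpenCV has them; the wrist camera has in their place "hand_eye" (4x4, takes a point from camera to tool coordinates, whose origin is the TCP and whose axes are the flange's). Camera axes: x right, y down, z forward; pixel columns grow to the right and rows downward; lengths in mm; the calibration is good to about 2 mm. A picture is of the moment at which its call begins: read the wrist's pose just before it. camera_info takes no time and is no camera call.
A pose or a line that the arm cannot do raises r.IKError and nothing moves.
- r.job_done(): hands the job in; it is judged then, once.
The state is a dict: "time": time; "q": joint angles; "qvel": joint speeds; "joint_torque": joint torques, N m; "tool_pos": TCP position; "ee_rot": TCP orientation; "ft_force": force on the tool from outside, world axes, zero at the start; "moment": the same for the moment, N m; "opening": finger opening in mm; "grip_force": force on a finger pad.
Only numpy, scipy, OpenCV 4.12 (cv2) and the standard library are available. Lean on these libraries where they do the work, as an engineer would, in place of code of your own. Each camera call takes 0.05 s, during which the arm holds its last target. There are 200 camera calls.

### The job

Turn the knob of the sample changer one station, whichever way is needed, so that the hexagonal coupon clicks into place under the round port in the clear draught cover. Then take the surface temperature probe out of its inclined stand, lower it through the port upright, and hold its tip inside the ring engraved at the middle of the hexagonal coupon, pressing gently so that the sprung tip is pushed about half way in. Finish while still holding the probe there for its reading, clear of the cover; leave the stopwatch, tweezers and pencil alone.

Things in the scene. Friction and masses are not known exactly. Their poses are not given: they have to be found in the camera images.
- changer: sample changer, fixed: square aluminium base 206 x 206 mm, clear flat cover of that size on corner posts (48 to 52 mm above the worktop, screw heads to 58), between them a turntable with six cups 60 degrees apart on a 62 mm radius. Origin: on the worktop, on the turntable's axis; z up, -x points to the 50 mm round port in the cover, 62 mm from the axis.
- port (a point): centre of the 50 mm round port, at the upper face of the cover (52 mm above the worktop)
- carousel (a joint): turntable angle, rad, positive anticlockwise from above, 0 at the start. A spring ball at a corner of the base drops into scallops of the index plate every 60 degrees (1.047 rad): it is drawn to the nearest of these (up to 0.25 N m to overcome on the way) and stays there when let go.
- knob_grip (a point): black bar knob on the turntable's axis, standing up through the cover: bar 48 mm long, 13 mm wide, from 64 to 95 mm above the worktop, 12 mm above the cover (a 32 mm collar fills the middle). The point is on the axis, 80 mm above the worktop; x runs along the bar, z up. It turns with the turntable.
- coupon_hex: hexagonal aluminium coupon, loose in one of the two cups next to the port: 38 mm across flats, 6 mm thick, the only hexagon (the others are square or round). Origin: centre of its underside. It lies with up to 2 mm of play in a 47 mm wide cup, 24 mm above the worktop.
- spot (a point): centre of the upper face of the hexagonal coupon, 30 mm above the worktop: the middle of the engraved ring (16 mm across)
- probe: cordless pen-shaped surface probe, 175 mm long, about 95 g. Origin: centre of the tip's end face when the tip is out; z runs along the probe from tip to handle. Grey round handle 24 mm across from 86 to 168 mm, steel shaft 9 mm across from 11 to 80 mm. It starts in its stand leaning 25 to 29 degrees from upright, handle end roughly to the left (+y).
- handle (a point): middle of the probe's handle, on its axis, 127 mm from the tip; z along the probe towards the handle end
- tip (a point): centre of the end face of the sprung tip, a steel disc 10 mm across and 3 mm thick; moves with the tip
- probe_tip (a joint): how far the sprung tip is pushed in, m: 0 out, 0.008 fully in; spring 0.7 N at 0 to 6.3 N fully in (0.7 N per mm)
- probe_stand: fixed stand: grey foot 80 x 70 x 12 mm with a black tube 23 mm wide, 66 mm long, inclined 25 degrees; the probe's shaft hangs in it, the handle's lower end sits on the tube's mouth, 90 mm above the worktop. Draw the probe out along its own axis, at least 85 mm. Origin: under the middle of the foot; -x is the side to which the probe leans.
- stopwatch: round black stopwatch, 66 x 60 x 16 mm, a bystander
- tweezers: steel tweezers, 125 mm long, flat on the worktop, a bystander
- pencil: pencil, 168 mm long, on the open booklet, a bystander
- ir_lamp_stand: infrared lamp on a stand, fixed room furniture to the left of the changer, not used. Its head hangs over the worktop from x 0.44 to 0.62, y 0.19 to 0.36, z 0.22 to 0.43 m: keep the arm clear of it. Origin: at its foot.

How it is judged (in metres and radians):
On the way, in this order (a step that is already met when the one before it is completed fails the run):
1. the turntable rests one station on, with the hexagonal coupon under the port (horizontal distance between spot and port below 0.006 m and velocity of joint carousel between -0.1 and 0.1 rad/s), for 0.2 s.
2. the probe is out of its stand (contact force between probe and probe_stand below 0.05 N and height (world z) of tip above 0.06 m and contact force between the fingers and probe above 2 N), for 0.1 s.
At the end, for the whole second after the job is handed in: Turntable in a detent one station from its start (0.065 rad), hexagon within 6 mm of the port axis; probe held in the fingers, still, within 6 degrees of upright, tip within 5 mm of the spot, pushed in 2 to 6.5 of 8 mm, 0.8 to 9 N on the coupon, not touching the changer (horizontal distance between spot and port below 0.006 m and (value of joint carousel between 0.98 and 1.11 rad or value of joint carousel between -1.11 and -0.98 rad) and horizontal distance between tip and spot below 0.005 m and angle between probe's own z axis and vertical below 0.105 rad and value of joint probe_tip between 0.002 and 0.0065 m and contact force between probe and coupon_hex between 0.8 and 9 N and contact force between the fingers and probe above 2 N and contact force between probe and changer below 0.3 N and linear speed of probe below 0.02 m/s); the arm keeps its last pose, push and grip.
It fails at once if the probe is pressed hard on a coupon or the changer (over 20 N) (contact force between probe and coupon_hex above 20 N or contact force between probe and changer above 20 N).
It fails at once if the stopwatch, tweezers or pencil is pushed away (over 25 mm) (distance of any of stopwatch, tweezers, pencil from where it was at the start of the episode above 0.025 m).
It also fails if it takes over 61 s, if anything falls off the work surface, if the arm or the gripper's body presses on something with over 40 N, if the wrist force passes 120 N, or if a joint passes its speed limit or range.

## Working session

There is one attempt and no reset: what is moved stays moved. The work goes in short steps, each a Python script; the robot and the scene stay as the last script left them, time stands still between calls to the robot, and variables do not carry over. Pictures are saved under pics/ and viewed, at most 10 in all, crops included, and the job is handed in when it is done.

```bash
mkdir -p pics
cat > h.py <<'E'
import numpy as np, cv2
from workcell import r
def cam(n):
    o=r.observe(); im,d=r.camera(n); i=r.camera_info(n); K=np.array(i["camera_matrix"],float)
    if "rvec" in i:
        R=cv2.Rodrigues(np.array(i["rvec"],float))[0]; t=np.array(i["tvec"],float).ravel()
        Rc=R.T; c=-R.T@t
    else:
        H=np.array(i["hand_eye"]); Rt=np.array(o["ee_rot"]); Rc=Rt@H[:3,:3]; c=Rt@H[:3,3]+np.array(o["tool_pos"])
    return im,d,K,Rc,c
def ray(K,Rc,c,u,v,z):
    d=Rc@np.linalg.inv(K)@np.array([u,v,1.]); return c+d*(z-c[2])/d[2]
def pt(K,Rc,c,D,u,v):
    return c+Rc@(np.linalg.inv(K)@np.array([u,v,1.])*D[int(v),int(u)])
def proj(K,Rc,c,p):
    q=K@(Rc.T@(np.array(p)-c)); return q[:2]/q[2]
def save(n,im): cv2.imwrite(n,cv2.cvtColor(im,cv2.COLOR_RGB2BGR))
E
python3 - <<'E'
from h import *
for n in("scene","top"):
    im,d,K,R,c=cam(n); np.savez(n,im=im,d=d,K=K,R=R,c=c); save(f"pics/{n}.png",cv2.resize(im,(800,600),interpolation=cv2.INTER_CUBIC)); print(n,c,R[:,2])
print(r.observe()["ee_rot"],r.camera_info("wrist"))
E
```

```text
scene [ 106.12781712 -742.11686448  984.29014474] [ 0.37878983  0.61552664 -0.69111882]
top [ 354.72146315   50.58799079 1556.3233258 ] [ 0.13345761 -0.01336623 -0.99096438]
[[ 8.99212201e-01 -4.37512195e-01 -7.04758652e-04]
 [-4.37512759e-01 -8.99210811e-01 -1.58185086e-03]
 [ 5.83524454e-05  1.73076050e-03 -9.99998501e-01]] {'camera_matrix': array([[267.5776533 ,   0.        , 252.9408375 ],
       [  0.        , 267.5776533 , 194.93720468],
       [  0.        ,   0.        ,   1.        ]]), 'hand_eye': array([[ 1.36317377e-03, -9.45766935e-01, -3.24843112e-01,
         8.43418887e+01],
       [ 9.99999053e-01,  1.35042614e-03,  2.64694213e-04,
         7.02197503e-02],
       [ 1.88337594e-04, -3.24843165e-01,  9.45767880e-01,
        -1.24041311e+02],
       [ 0.00000000e+00,  0.00000000e+00,  0.00000000e+00,
         1.00000000e+00]])}
```

View pics/top.png

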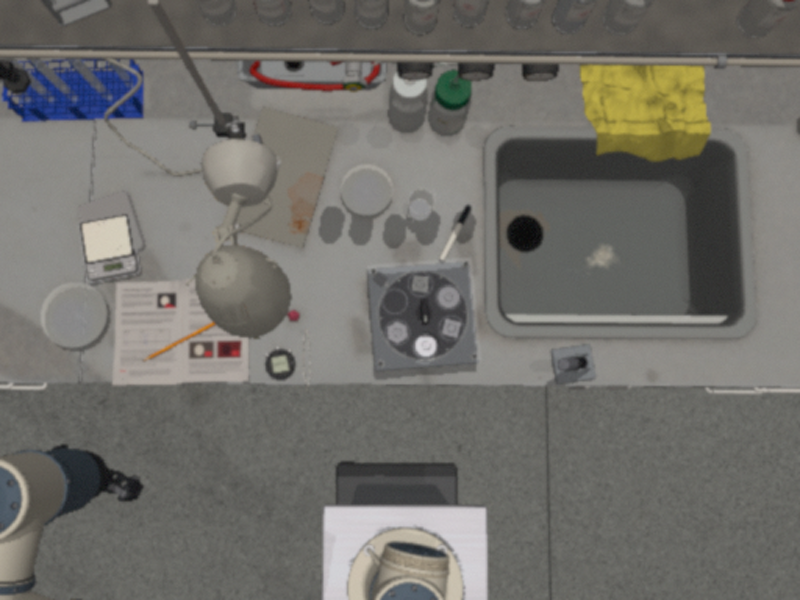

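View pics/scene.png

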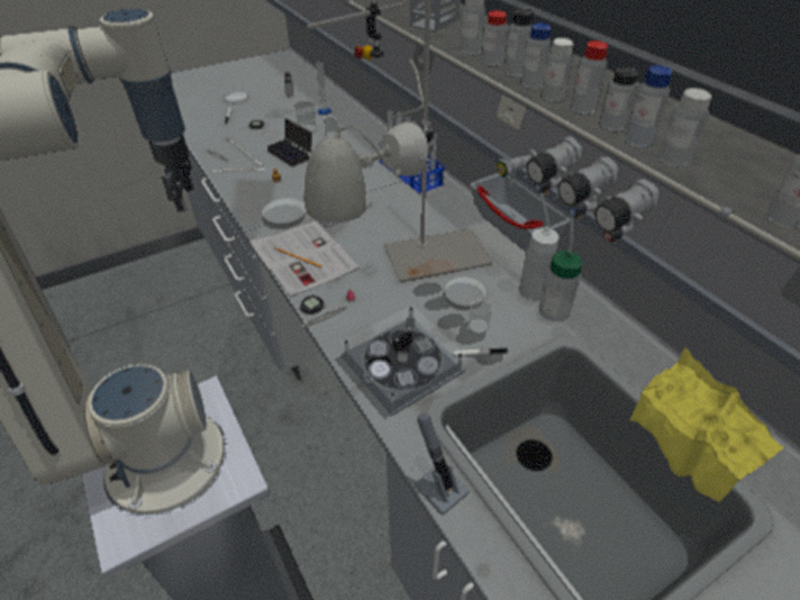

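The top view shows the changer at about (423,317) and its port towards the robot at (426,347). The stand is at (572,362), to the right. In the scene view the probe leans left from (445,495) up to (428,420). Next I take a close look from the wrist.

Run:
```python
from h import *
f=np.load("top.npz"); g=lambda u,v,z:ray(f["K"],f["R"],f["c"],u*.64,v*.64,z).round(1)
print("knob",g(424,313,95),"port",g(426,347,40),"stand",g(573,362,12))
print("corners",[g(*p,52) for p in((368,266),(471,263),(476,369),(375,374))],"stopw",g(280,364,16),"tweezers",g(305,350,0))
k=g(424,313,95)
R=np.array([[1.,0,0],[0,-1,0],[0,0,-1]])
# camera is at tool +x 84; tilt toward -x
p=[k[0]-90,k[1],300]
for R_ in (R,np.array([[-1.,0,0],[0,1,0],[0,0,-1]])): print(r.ik(p,R_))
r.movep([240,300,330],np.array(r.observe()["ee_rot"])) if 0 else None
```

```text
knob [520.1 -31.5  95. ] port [459.4 -38.5  40. ] stand [ 433.5 -333.2   12. ]
corners [array([617. ,  76.3,  52. ]), array([ 624.7, -126.5,   52. ]), array([ 416.7, -134.6,   52. ]), array([405.8,  60.7,  52. ])] stopw [425.5 248.8  16. ] tweezers [454.5 201.6   0. ]
[ 16.79030394   0.29660905  -3.39314471   0.         -86.31024624
  73.20969606]
[  16.79030394    0.29660905   -3.39314471    0.          -86.31024624
 -106.79030394]
```

Run:
```python
from h import *
R=np.array([[1.,0,0],[0,-1,0],[0,0,-1]])
R0=np.array(r.observe()["ee_rot"])
r.movep([60,345,300],R0)
r.movep([345,-30,310],R)
r.movep([550,-33,300],R)
im,d,K,Rc,c=cam("wrist"); np.savez("w1",im=im,d=d,K=K,R=Rc,c=c); save("pics/w1.png",cv2.resize(im,(800,600),interpolation=cv2.INTER_CUBIC))
print(r.observe()["time"],r.observe()["q"],r.observe()["ft_force"])
```

```text
3.65 [ 1.29060603e+01  1.41725019e+01  1.28438327e+01  1.07694089e-02
 -8.86187910e+01  7.71430671e+01] [-0.79529309  0.23630478  0.59317881]
```

View pics/w1.png

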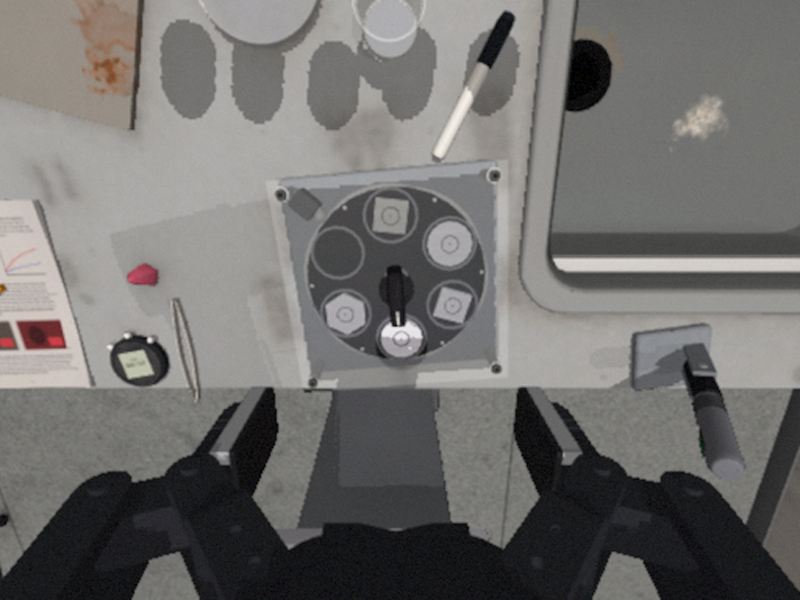

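The hexagon is at (346,315), left of the port at (402,340), so the turn is +60° (anticlockwise). The knob bar runs from (394,268) to (399,325) and the probe from the stand mouth at (698,362) to its end at (727,465).

Run:
```python
from h import *
f=np.load("w1.npz"); K,R,c,d,im=[f[k] for k in("K","R","c","d","im")]
S=np.array([ray(K,R,c,u*.64,v*.64,58) for u,v in((281,194),(494,174),(497,368),(313,382))])
print(S.round(1),"centre",S.mean(0).round(1)); 
for a,b in((0,1),(1,2),(2,3),(3,0)):
    e=S[b]-S[a]; print(np.linalg.norm(e).round(1),np.degrees(np.arctan2(e[1],e[0])).round(1))
print("port",ray(K,R,c,402*.64,338*.64,30).round(1),"hex",ray(K,R,c,346*.64,314*.64,30).round(1))
v,u=np.mgrid[:384,:512]; P=(np.linalg.inv(K)@np.stack([u.ravel(),v.ravel(),np.ones(u.size)]))*d.ravel(); P=(R@P).T+c
ok=d.ravel()>0; P=P[ok]; C=im.reshape(-1,3)[ok]
k=(abs(P[:,0]-520)<60)&(abs(P[:,1]+32)<60)&(P[:,2]>85)&(P[:,2]<105)
Q=P[k]; print("knob",len(Q),Q.mean(0).round(1),cv2.minAreaRect(Q[:,:2].astype(np.float32)))
# knob by ray
g=im.max(2); m=(g<45).astype(np.uint8); m[:, :230]=0; m[:,275:]=0; m[:168]=0; m[212:]=0
uu=np.argwhere(m)[:,::-1]; W=np.array([ray(K,R,c,a,b,95) for a,b in uu]); print("knobray",len(W),W.mean(0).round(1),cv2.minAreaRect(W[:,:2].astype(np.float32)))
k=(P[:,1]<-180)&(P[:,1]>-420)&(P[:,0]>250)&(P[:,0]<480)&(P[:,2]>95)&(P[:,2]<200)
Q=P[k]; print("probe",len(Q),Q.min(0).round(),Q.max(0).round())
vx=cv2.fitLine(Q.astype(np.float32),cv2.DIST_HUBER,0,.01,.01).ravel(); print(vx.round(3), np.degrees(np.arccos(abs(vx[2]))))
np.save("probeQ",Q)
k=(P[:,1]<-250)&(P[:,1]>-420)&(P[:,0]>350)&(P[:,0]<500)&(abs(P[:,2]-12)<4)
Q=P[k]; print("foot",len(Q),cv2.minAreaRect(Q[:,:2].astype(np.float32)))
```

```text
[[ 607.5   64.2   58. ]
 [ 624.1 -115.3   58. ]
 [ 443.2 -132.5   58. ]
 [ 427.4   48.1   58. ]] centre [525.5 -33.9  58. ]
180.2 -84.7
181.6 -174.6
181.3 95.0
180.8 5.1
port [462.7 -40.   30. ] hex [488.8  16.4  30. ]
knob 357 [527.5 -32.6  94.7] ((526.015380859375, -32.66535949707031), (47.46875, 12.964216232299805), 4.822136402130127)
knobray 477 [532.7 -33.1  95. ] ((529.886474609375, -35.06752395629883), (50.86395263671875, 27.305147171020508), 21.40910530090332)
probe 1208 [ 413. -322.   95.] [ 440. -266.  179.]
[-1.35000e-01  4.19000e-01  8.98000e-01  4.32374e+02 -2.87258e+02
  1.41585e+02] 26.124632
foot 2248 ((445.8478088378906, -335.07659912109375), (107.2169189453125, 169.8098907470703), 0.23586483299732208)
```

```bash
cat >> h.py <<'E'
def down(a):
    a=np.radians(a); x=np.array([np.cos(a),np.sin(a),0]); z=np.array([0,0,-1.]); return np.column_stack([x,np.cross(z,x),z])
E
python3 - <<'E'
from h import *
k=[525.8,-33.2]
r.gripper_to(40,100)
r.movep(k+[130],down(5))
r.movel(k+[88],feed=100)
r.gripper_to(0,110)
o=r.observe(); print(o["opening"],o["grip_force"],o["ft_force"],o["q"])
print(r.ik(k+[88],down(65)))
for a in range(15,66,10): r.movel(k+[88],feed=60,rot=down(a)) if 0 else r.movep(k+[88],down(a))
r.wait(.3); o=r.observe(); print(o["time"],o["ft_force"],o["moment"],o["opening"])
r.gripper_to(40); r.movel(k+[150],feed=150)
r.movep([540,-35,300],down(5)); r.wait(.1)
f=cam("wrist"); im=f[0]; np.savez("w2",im=im,d=f[1],K=f[2],R=f[3],c=f[4]); save("pics/w2.png",cv2.resize(im[70:300,140:],(800,int(230*800/372)),interpolation=cv2.INTER_CUBIC))
print(r.observe()["time"])
E
```

```text
10.957653175166824 107.81782865524292 [-1.61639567  2.95224503  5.42889612] [ 1.34516979e+01  1.81927912e+01 -1.34844408e+01 -1.07237519e-02
 -5.81902447e+01  8.15662673e+01]
[ 13.42852467  18.27542629 -13.58044035   0.         -58.14413336
 141.57147533]
7.8667 [-7.31976146 10.60833643 10.8873416 ] [3.54272363 2.58425913 0.24077173] 10.93339760217258
9.95
```

View pics/w2.png

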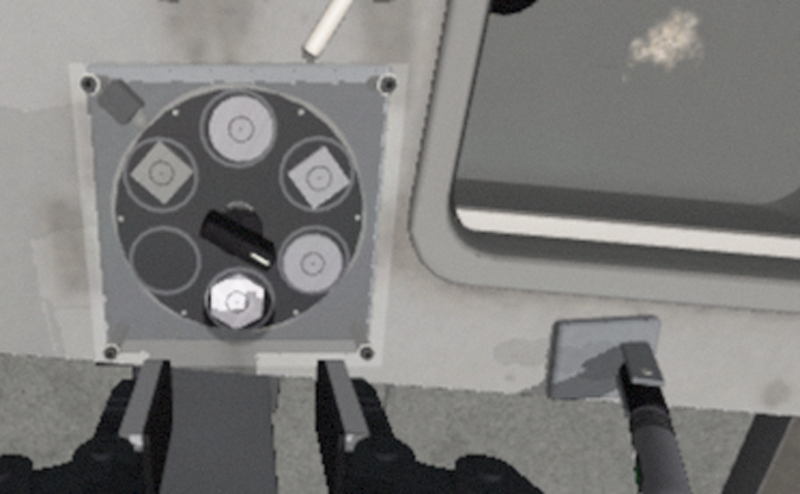

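The hexagon is now under the port, with its ring at crop (237,301). The probe is still in its stand on the right. Next I fit the probe's axis and grip it from the handle end.

```bash
cat > fit.py <<'E'
from h import *
from scipy.optimize import least_squares
def cyl(Q,p0,d0,rad):
    # axis through plane z=p0z: params x,y,dx/dz,dy/dz
    def res(s):
        a=np.array([s[2],s[3],1.]); a/=np.linalg.norm(a); w=Q-np.array([s[0],s[1],p0[2]]); return np.linalg.norm(np.cross(w,a),axis=1)-rad
    s=least_squares(res,[p0[0],p0[1],d0[0]/d0[2],d0[1]/d0[2]],loss="soft_l1",f_scale=1.5)
    a=np.array([s.x[2],s.x[3],1.]); a/=np.linalg.norm(a); return np.array([s.x[0],s.x[1],p0[2]]),a,np.median(abs(res(s.x)))
def cloud(d,K,R,c):
    v,u=np.nonzero(d>0); P=np.linalg.inv(K)@np.stack([u,v,np.ones(u.size)])*d[v,u]; return (R@P).T+c
E
python3 - <<'E'
from fit import *
for n in("w1","w2","scene"):
    f=np.load(n+".npz"); P=cloud(f["d"],f["K"],f["R"],f["c"])
    k=(P[:,1]<-200)&(P[:,1]>-350)&(P[:,0]>380)&(P[:,0]<480)&(P[:,2]>105)&(P[:,2]<158)
    if k.sum()<50: print(n,k.sum()); continue
    ax,a,e=cyl(P[k],[432,-290,140.],[-.135,.419,.898],12)
    top=P[(abs(P[:,0]-425)<40)&(abs(P[:,1]+275)<60)&(P[:,2]>100)&(P[:,2]<220)]
    print(n,k.sum(),ax.round(1),a.round(3),np.degrees(np.arccos(a[2])).round(1),e.round(2),"end along axis",np.percentile((top-ax)@a,[98,99.8]).round(1))
f=np.load("w2.npz"); print("spot",ray(f["K"],f["R"],f["c"],140+237*.465,70+301*.465,30).round(1))
E
```

```text
w1 635 [ 424.  -291.8  140. ] [-0.075  0.457  0.886] 27.6 0.34 end along axis [38.8 39.5]
w2 604 [ 423.9 -291.7  140. ] [-0.077  0.458  0.886] 27.7 0.36 end along axis [38.8 39.4]
scene 156 [ 424.  -291.8  140. ] [-0.074  0.464  0.883] 28.0 0.58 end along axis [37.7 38.4]
spot [463.  -37.8  30. ]
```

```bash
cat > go.py <<'E'
from fit import *
a=np.array([-.076,.458,.886]); a/=np.linalg.norm(a); G=np.array([424.,-291.8,140.])+4*a
def tool(z,yaw):
    x=np.array([np.cos(np.radians(yaw)),np.sin(np.radians(yaw)),0]); x-=z*(x@z); x/=np.linalg.norm(x); return np.column_stack([x,np.cross(z,x),z])
E
python3 - <<'E'
from go import *
for y in range(-90,271,30):
    q=[r.ik(p,R) for p,R in((G+80*a,tool(-a,y)),(G,tool(-a,y)),(G+100*a,tool(-a,y)),(np.array([463,-38,250.]),down(y)))]
    print(y,[None if x is None else np.round(x).astype(int).tolist() for x in q])
E
```

```text
-90 [[5, 0, -33, 33, -59, -24], [-2, 6, -40, 40, -46, -28], [7, -1, -31, 32, -62, -24], [15, 5, -6, 0, -79, -15]]
-60 [[5, 0, -33, 33, -59, 10], [-2, 6, -40, 40, -46, 6], [7, -1, -31, 32, -62, 10], [15, 5, -6, 0, -79, 15]]
-30 [[5, 0, -33, 33, -59, 41], [-2, 6, -40, 40, -46, 37], [7, -1, -31, 32, -62, 41], [15, 5, -6, 0, -79, 45]]
0 [[5, 0, -33, 33, -59, 68], [-2, 6, -40, 40, -46, 65], [7, -1, -31, 32, -62, 69], [15, 5, -6, 0, -79, 75]]
30 [[5, 0, -33, 33, -59, 95], [-2, 6, -40, 40, -46, 91], [7, -1, -31, 32, -62, 95], [15, 5, -6, 0, -79, 105]]
60 [[5, 0, -33, 33, -59, 124], [-2, 6, -40, 40, -46, 120], [7, -1, -31, 32, -62, 124], [15, 5, -6, 0, -79, 135]]
90 [[5, 0, -33, 33, -59, 156], [-2, 6, -40, 40, -46, 152], [7, -1, -31, 32, -62, 156], [15, 5, -6, 0, -79, 165]]
120 [[5, 0, -33, 33, -59, -170], [-2, 6, -40, 40, -46, -174], [7, -1, -31, 32, -62, -170], [15, 5, -6, 0, -79, -165]]
150 [[5, 0, -33, 33, -59, -139], [-2, 6, -40, 40, -46, -143], [7, -1, -31, 32, -62, -139], [15, 5, -6, 0, -79, -135]]
180 [[5, 0, -33, 33, -59, -112], [-2, 6, -40, 40, -46, -115], [7, -1, -31, 32, -62, -111], [15, 5, -6, 0, -79, -105]]
210 [[5, 0, -33, 33, -59, -85], [-2, 6, -40, 40, -46, -89], [7, -1, -31, 32, -62, -85], [15, 5, -6, 0, -79, -75]]
240 [[5, 0, -33, 33, -59, -56], [-2, 6, -40, 40, -46, -60], [7, -1, -31, 32, -62, -56], [15, 5, -6, 0, -79, -45]]
270 [[5, 0, -33, 33, -59, -24], [-2, 6, -40, 40, -46, -28], [7, -1, -31, 32, -62, -24], [15, 5, -6, 0, -79, -15]]
```

Run:
```python
from go import *
T=tool(-a,0)
r.gripper_to(55,60)
r.movep(G+75*a,T); r.movel(G,feed=80)
r.gripper_to(0,60); o=r.observe(); print(o["opening"],o["grip_force"],o["ft_force"])
r.movel(G+30*a,feed=60); print(r.observe()["ft_force"])
r.movel(G+105*a,feed=100); print(r.observe()["ft_force"],r.observe()["opening"],r.observe()["grip_force"]); r.wait(.2)
r.movep([463,-38,250],down(0)); r.wait(.2)
f=cam("wrist"); im=f[0]; np.savez("w3",im=im,d=f[1],K=f[2],R=f[3],c=f[4]); save("pics/w3.png",cv2.resize(im,(800,600),interpolation=cv2.INTER_CUBIC))
g=cam("scene"); np.savez("s3",im=g[0],d=g[1],K=g[2],R=g[3],c=g[4]); P=cloud(g[1],*g[2:])
u,v=proj(*g[2:],[463,-38,150]).astype(int); print(u,v)
save("pics/s3.png",cv2.resize(g[0][v-60:v+60,u-80:u+80],(800,600),interpolation=cv2.INTER_CUBIC))
print(r.observe()["time"])
```

```text
22.587385652413705 58.39676767587662 [-1.03149897  4.4804243   3.89896775]
[-0.14621596  0.22226658 -0.08439482]
[-0.42357712 -0.11218067 -1.39782955] 22.666131675072048 58.781704511493444
241 211
15.6583
```

View pics/w3.png

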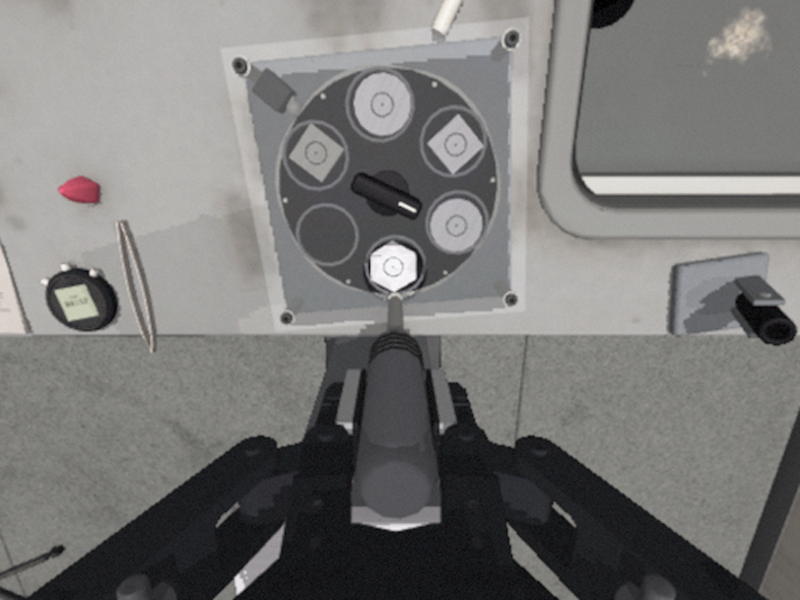

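View pics/s3.png

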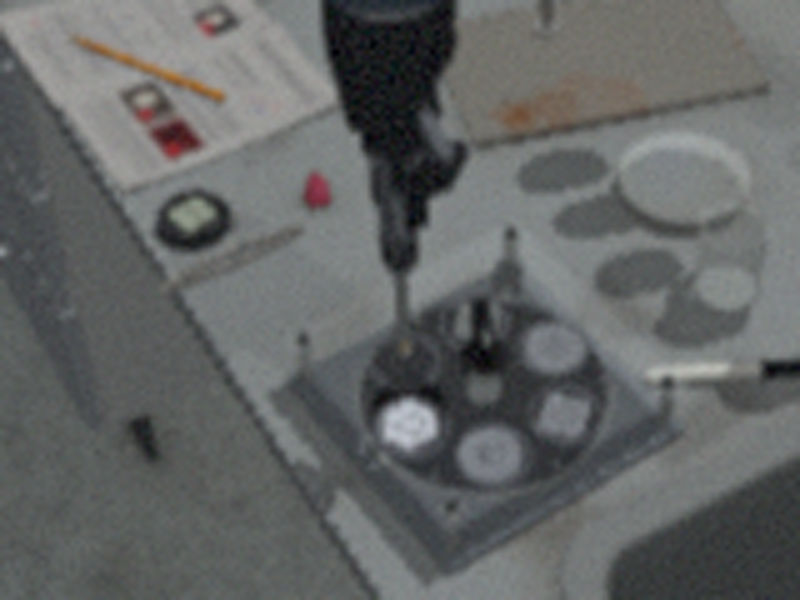

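The probe is held: its tip is at (396,296) and the ring on the hexagon at (393,266) in the wrist view. The scene view shows it hanging about upright, with its tip at (404,348). Next I measure the tilt and the tip.

Run:
```python
from go import *
f=np.load("w3.npz"); C=(f["K"],f["R"],f["c"]); P=cloud(f["d"],*C)
s=.64
print("ring",ray(*C,393*s,266*s,30).round(1))
print("tipray",ray(*C,396*s,297*s,111).round(1))
near=(abs(P[:,0]-463)<25)&(abs(P[:,1]+38)<25)
Q=P[near&(P[:,2]>122)&(P[:,2]<185)]; Q=Q[np.hypot(Q[:,0]-463,Q[:,1]+38)<9]; print(len(Q))
if len(Q)>15: ax,b,e=cyl(Q,[463,-38,150.],[0,0,1.],4.5); print("shaft",ax.round(1),b.round(3),e)
t=P[near&(P[:,2]>95)&(P[:,2]<122)]; print("tip",len(t),t.mean(0).round(1),t.min(0).round(1),t.max(0).round(1))
H=P[near&(P[:,2]>205)&(P[:,2]<275)&(abs(P[:,1]+38)<9)]; ax,b,e=cyl(H,[463,-38,240.],[0,0,1.],12); print("handle",len(H),ax.round(1),b.round(3),e)
# scene: shaft centerline
g=np.load("s3.npz"); Pg=cloud(g["d"],g["K"],g["R"],g["c"]); k=(abs(Pg[:,0]-463)<20)&(abs(Pg[:,1]+38)<20)&(Pg[:,2]>105)&(Pg[:,2]<190); S=Pg[k]
print("scene",len(S)); 
if len(S)>15: print([x.round(3) for x in cyl(S,[463,-38,150.],[0,0,1.],4.5)], np.median(S[S[:,2]<125],0),S[:,2].min())
```

```text
ring [462.8 -37.5  30. ]
tipray [461.6 -39.8 111. ]
190
shaft [461.1 -38.6 150. ] [ 0.006 -0.001  1.   ] 0.11507618516713114
tip 38 [463.5 -38.4 111.7] [460.5 -42.5 107.7] [465.9 -34.2 121.6]
handle 2065 [461.5 -39.  240. ] [ 0.005 -0.004  1.   ] 0.22679439935702383
scene 48
[array([461.148, -38.723, 150.   ]), array([-0.005, -0.016,  1.   ]), np.float64(0.654)] [458.60498621 -40.40185001 113.69155556] 109.41336900980639
```

Run:
```python
from go import *
x,y=464.6,-37.1
r.movel([x,y,250],feed=60); r.movel([x,y,178],feed=60); r.wait(.4)
F=lambda: np.mean([(r.wait(.05),r.observe()["ft_force"])[1] for _ in range(6)],0)
b=F(); z=178; print(b)
while z>158:
    z-=1; r.movel([x,y,z],feed=15); r.wait(.15); df=F()-b; print(z,df.round(2))
    if df[2]>3.2: break
f=cam("wrist"); im=f[0]; np.savez("w4",im=im,d=f[1],K=f[2],R=f[3],c=f[4]); save("pics/w4.png",cv2.resize(im[120:260,160:346],(797,600),interpolation=cv2.INTER_CUBIC)); print(r.observe()["time"])
P=cloud(f[1],*f[2:])
Q=P[(np.hypot(P[:,0]-463,P[:,1]+38)<9)&(P[:,2]>55)&(P[:,2]<100)]; ax,b,e=cyl(Q,[463,-38,70.],[0,0,1.],4.5); print("shaft",len(Q),ax.round(1),b.round(3),e)
```

```text
[ 0.02492448  0.06816537 -1.19271737]
177 [ 0.17 -0.2   0.63]
176 [0.08 0.15 0.16]
175 [-0.09 -0.09  0.4 ]
174 [ 0.08 -0.09  0.04]
173 [ 0.05 -0.26  0.18]
172 [ 0.04 -0.23  0.05]
171 [0.15 0.12 1.62]
170 [ 0.04 -0.13  2.09]
169 [-0.11 -0.07  3.  ]
168 [0.27 0.66 3.43]
25.0083
shaft 145 [463.5 -36.8  70. ] [ 0.007 -0.002  1.   ] 0.08629407330203698
```

View pics/w4.png

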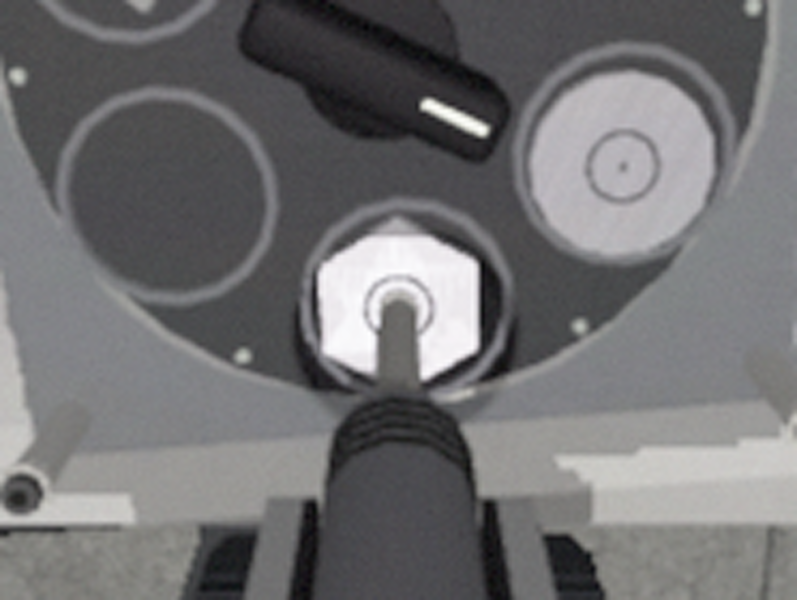

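The tip sits centred in the ring at (398,307), upright and clear of the cover. The push is about 3.4 N, which is about 4 mm of spring travel.

```bash
python3 -c "
from h import *
r.wait(.3); print(r.job_done())"
```

```text
the job is handed in; nothing more can be done
None
```

The job is handed in: the hexagonal coupon is clicked in under the port, and the probe is held upright in its ring at about 3.4 N, pushed in roughly half way (verdict not shown to me).

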